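# Sort the kiln posts into their trays

### The arm

A 6-joint arm with a two-finger parallel gripper is mounted at the origin on the work surface. World frame = base frame: x ahead of the robot, y to its left, z up, the work surface at z = 0. Lengths are in m, angles in rad, forces in N, time in s.
With the tool pointing down it reaches from about 0.325 to 0.85 m from the base axis. Payload 15.5 kg.
Tool frame: the origin (TCP) lies between the finger pads; the fingertips stand 25 mm ahead of it and the grasp point (between the pads) lies 6 mm ahead of it; z points along the fingers, y is the line along which they close (so a half turn about z gives the same grasp; the last joint's range is limited). The gripper opens to 91 mm and grips with 3 to 60 N. Pads are 32 mm wide; open, the fingers measure 118 mm over their backs; the gripper's body (76 mm by 178 mm) begins 60 mm behind the grasp point.
Start: joints at [1.175, 0.494, 1.345, -0, 1.302, -0.096], TCP at [0.185, 0.597, 0.239] pointing down, gripper open.
Joint ranges: [-2.91, 2.91], [-0.82, 2.16], [0.22, 2.67], [-1.22, 4.37], [0.12, 2.79], [-3.08, 3.08]. Speed limits (rad/s): [1.89, 1.89, 2.57, 3.01, 3.01, 3.01].

### API

Orientations are given as a unit quaternion [x, y, z, w].
In Python, from cell import bot gives the robot as it stands. The module is installed in compiled form; this text tells all that it offers.
- The arm moves only by the tool step_arm, never from a script. Its argument "rows" is text: rows parted by semicolons, each of 5 numbers parted by spaces: the shift along the tool's x, y, z in cm, then the turn about the tool's z in degrees, then the finger opening in cm, from 0 to 9.12. In form: dx dy dz turn grip; .... A call has 1 to 8 rows; each row shifts and turns the commanded pose from where the row before left it, along the tool's axes as they then stand; what a row does not reach is not made up. A row lasts 1/12 s, in which the tool goes at most 41.7 mm and 7.16 degrees, less where a joint would pass 70% of its speed; a pose out of reach is approached as far as the arm can. A call is refused whole if a number of a shift passes 4.17 or a number of a turn 7.16, either way. A call with a gripper value outside its range is refused whole. The fingers move at their own pace and stop on an object; "grip_force" is the grip in N (left out, the last holds). Time passes only in rows, so rows that do not move let the fingers close. It gives the time, the measured TCP pose, the force, the opening and the grip force at its end, in the units of the state.
- bot.get_obs(): the state, without advancing time (a new reading comes with each control period).
- bot.snapshot(name): name is "scene" or "top" or "wrist"; returns a dict with "pixels" (480x640x3 uint8, blue, green, red), "depth" (480x640 float32, m along the optical axis (not along the pixel's ray), 0 where there is no reading), "vertical_fov" (degrees; the focal length in pixels is half the picture's height over the tangent of half this angle, whatever the lens; pixels are square), "cx", "cy" (the principal point, pixels), "origin" and "rotation" of the camera in the world. Camera axes: x right, y down, z forward; pixel columns grow to the right and rows downward; lengths in m; the calibration is good to about 2 mm. A picture is of the moment at which its call begins.
- bot.hand_in(): hands the job in; it is judged then, once.
The state is a dict: "clock": time; "q": joint angles; "qd": joint speeds; "joint_torque": joint torques, N m; "tool_pos": TCP position; "tool_rot": TCP orientation; "ft_force": force on the tool from outside, world axes, zero at the start; "wrist_torque": the same for the moment, N m; "width": finger opening in m; "gripper_force": force on a finger pad.
Only numpy, scipy, OpenCV 4.12 (cv2) and the standard library are available. Lean on these libraries where they do the work, as an engineer would, in place of code of your own. Each camera call takes 0.05 s, during which the arm holds its last target. There are 200 camera calls.

### The job

Sort the five loose kiln posts from the table into the three wooden trays: each tray has a sample post fixed on the ledge behind its compartment, and every loose post goes into the compartment of the tray whose sample has its shape and height. Stand each post upright on the tray floor, and leave the two unfired clay pots where they stand.

Things in the scene. Friction and masses are not known exactly. Their poses are not given: they have to be found in the camera images.
- tall_a_c (a point): loose tall square kiln post of buff fired clay, 36 x 36 mm and 80 mm high, small dark bore (16 mm) in the top, standing upright on the table. The point is its centre, half-way up; z along its height, x and y square to its side faces. About 0.19 kg
- tall_b_c (a point): loose tall square kiln post of buff fired clay, 36 x 36 mm and 80 mm high, small dark bore (16 mm) in the top, standing upright on the table. The point is its centre, half-way up; z along its height, x and y square to its side faces. About 0.19 kg
- short_a_c (a point): loose short square kiln post of buff fired clay, 36 x 36 mm and 45 mm high, small dark bore (16 mm) in the top, standing upright on the table. The point is its centre, half-way up; z along its height, x and y square to its side faces. About 0.11 kg
- short_b_c (a point): loose short square kiln post of buff fired clay, 36 x 36 mm and 45 mm high, small dark bore (16 mm) in the top, standing upright on the table. The point is its centre, half-way up; z along its height, x and y square to its side faces. About 0.11 kg
- round_a_c (a point): loose round tubular kiln post of buff fired clay, 36 mm diameter and 60 mm high, dark bore (22 mm) in the top, standing upright on the table. The point is its centre, half-way up; z along its height. About 0.10 kg
- tray_tall: fixed low wooden tray; its sample post is a tall square one (36 x 36 x 80 mm high). Compartment inside 75 (x) by 145 mm (y), floor 6 mm and rim 14 mm above the table, walls 6 mm thick. Origin: centre of the compartment's underside, at table height; z up. On its +x side a 6 mm high ledge reaches x = 103 mm; the sample is fixed on it at x = 78 mm, y = 0. Two posts fit side by side at y = +37 and -37 mm
- tray_short: fixed low wooden tray; its sample post is a short square one (36 x 36 x 45 mm high). Compartment inside 75 (x) by 145 mm (y), floor 6 mm and rim 14 mm above the table, walls 6 mm thick. Origin: centre of the compartment's underside, at table height; z up. On its +x side a 6 mm high ledge reaches x = 103 mm; the sample is fixed on it at x = 78 mm, y = 0. Two posts fit side by side at y = +37 and -37 mm
- tray_round: fixed low wooden tray; its sample post is a round one (36 mm diameter, 60 mm high). Compartment inside 75 (x) by 145 mm (y), floor 6 mm and rim 14 mm above the table, walls 6 mm thick. Origin: centre of the compartment's underside, at table height; z up. On its +x side a 6 mm high ledge reaches x = 103 mm; the sample is fixed on it at x = 78 mm, y = 0. Two posts fit side by side at y = +37 and -37 mm
- cup_c (a point): unfired dark grey clay cup, round and open, 66 mm across at the rim, 75 mm high, standing loose among the posts; leave it alone. The point is its centre, half-way up
- box_pot_c (a point): unfired grey clay box pot, square and open, 54 x 54 mm and 70 mm high, standing loose among the posts; leave it alone. The point is its centre, half-way up; x and y square to its sides

How it is judged:
At the end, for the whole second after the job is handed in: Both tall square posts, both short square posts and the round post stand upright (within 0.08 rad) and at rest on the floor of the compartment of the tray with the matching sample (centre within 25 mm in x and 60 mm in y of the compartment's centre, height within 5 mm of standing on the floor) (x of tall_a_c in the frame of tray_tall between -0.025 and 0.025 m and y of tall_a_c in the frame of tray_tall between -0.06 and 0.06 m and z of tall_a_c in the frame of tray_tall between 0.041 and 0.051 m and angle between each of tall_a_c, tall_b_c, short_a_c, short_b_c, round_a_c's own z axis and vertical below 0.08 rad and linear speed of each of tall_a, tall_b, short_a, short_b, round_a below 0.02 m/s and angular speed of each of tall_a, tall_b, short_a, short_b, round_a below 0.2 rad/s and x of tall_b_c in the frame of tray_tall between -0.025 and 0.025 m and y of tall_b_c in the frame of tray_tall between -0.06 and 0.06 m and z of tall_b_c in the frame of tray_tall between 0.041 and 0.051 m and x of short_a_c in the frame of tray_short between -0.025 and 0.025 m and y of short_a_c in the frame of tray_short between -0.06 and 0.06 m and z of short_a_c in the frame of tray_short between 0.0235 and 0.0335 m and x of short_b_c in the frame of tray_short between -0.025 and 0.025 m and y of short_b_c in the frame of tray_short between -0.06 and 0.06 m and z of short_b_c in the frame of tray_short between 0.0235 and 0.0335 m and x of round_a_c in the frame of tray_round between -0.025 and 0.025 m and y of round_a_c in the frame of tray_round between -0.06 and 0.06 m and z of round_a_c in the frame of tray_round between 0.031 and 0.041 m); the robot touches nothing.
It fails at once if the unfired cup is shifted by more than 15 mm or tipped over (distance of cup_c from where it was at the start of the episode above 0.015 m or angle between cup_c's own z axis and vertical above 0.3 rad).
It fails at once if the unfired box pot is shifted by more than 15 mm or tipped over (distance of box_pot_c from where it was at the start of the episode above 0.015 m or angle between box_pot_c's own z axis and vertical above 0.3 rad).
It also fails if it takes over 128 s, if anything falls off the work surface, if the arm or the gripper's body presses on something with over 40 N, if the wrist force passes 120 N, or if a joint passes its speed limit or range.

## Working session

There is one attempt and no reset: what is moved stays moved. The work goes in short steps, Python scripts to look and compute and a tool call to move; the robot and the scene stay as the last step left them, time stands still between calls to the robot, and variables do not carry over. Pictures are saved under pics/ and viewed, at most 14 in all, crops included, and the job is handed in when it is done.

Besides the shell and the picture viewer there is one more tool, called after "Call:" as name(argument=value, ...) on one line, values as JSON. step_arm: Moves the arm, as the interface text tells. Its arguments: {"type":"object","properties":{"rows":{"type":"string"},"grip_force":{"type":"number"}},"required":["rows"]}

```bash
mkdir -p pics
cat > h.py <<'E'
import numpy as np, cv2
from cell import bot
def snap(n,f=None):
    s=bot.snapshot(n)
    if f: cv2.imwrite('pics/'+f,s['pixels'])
    return s
def foc(s): return s['pixels'].shape[0]/2/np.tan(np.radians(s['vertical_fov'])/2)
def plane(s,uv,z):
    uv=np.atleast_2d(uv).astype(float);f=foc(s)
    d=np.c_[(uv[:,0]-s['cx'])/f,(uv[:,1]-s['cy'])/f,np.ones(len(uv))]@np.array(s['rotation']).T
    o=np.array(s['origin']);return o+d*((z-o[2])/d[:,2])[:,None]
def cloud(s):
    f=foc(s);d=s['depth'];v,u=np.mgrid[:d.shape[0],:d.shape[1]]
    p=np.stack([(u-s['cx'])/f*d,(v-s['cy'])/f*d,d],-1)
    return p@np.array(s['rotation']).T+np.array(s['origin'])
E
python3 - <<'E'
from h import *
for n in ('top','scene'):
    s=snap(n,n+'0.png');print(n,np.round(s['origin'],3),np.round(s['rotation'],3).tolist(),s['vertical_fov'],s['cx'],s['cy'],(s['depth']>0).mean())
print(bot.get_obs())
E
```

```text
top [ 0.437 -0.013  1.004] [-0.705, 0.707, -0.029, 0.052] 47.47016009708026 321.45692914393555 240.64261435626702 0.9958984375
scene [ 1.082 -0.59   0.749] [0.835, 0.35, -0.154, -0.396] 46.22111748302929 333.1856883395375 231.11507398108853 0.9959895833333333
{'clock': 0.1, 'q': array([ 1.17451633e+00,  4.94097462e-01,  1.34608353e+00, -3.45297175e-06,
        1.30249906e+00, -9.54746797e-02]), 'qd': array([-4.14936883e-04, -1.40444405e-03, -2.10869388e-03, -4.90684317e-04,
        1.64263262e-03, -9.87851509e-05]), 'joint_torque': array([ 2.37020424e-03, -8.80239201e+01, -3.82550955e+01,  7.09187100e-02,
        4.79894970e-02, -2.83894678e-05]), 'tool_pos': array([0.18503851, 0.59664228, 0.23840768]), 'tool_rot': array([ 1.49835782e-01,  9.88710748e-01, -5.27753015e-04, -1.30726206e-04]), 'ft_force': array([-0.3783362 , -0.00729667, -0.51690097]), 'wrist_torque': array([-0.03331372,  0.02869114, -0.05074252]), 'gripper_force': 0.0, 'width': 0.09125696327178372}
```

View pics/top0.png

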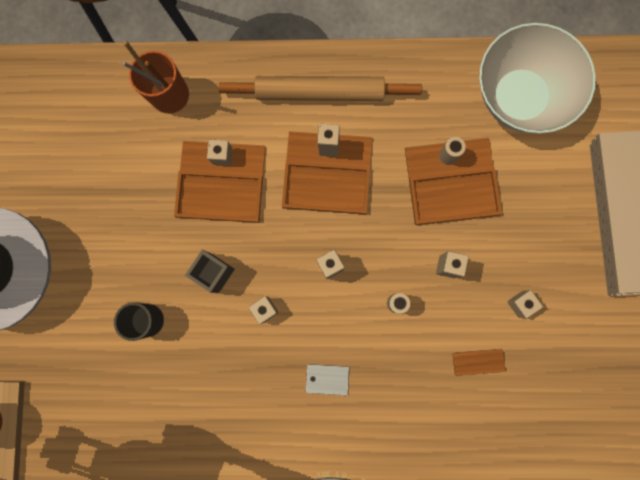

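View pics/scene0.png

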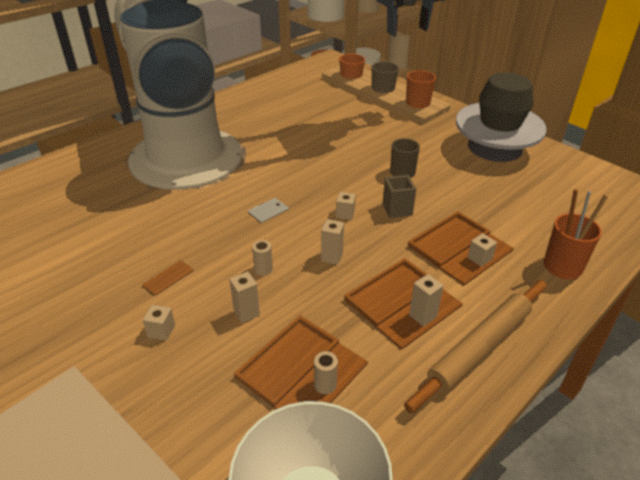

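The top view shows the trays short (220,197), tall (327,189) and round (455,197). The loose posts are at (330,264) and (455,264) tall, (263,310) and (527,304) short, and (400,302) round. The box pot is at (210,271) and the cup at (139,321). The scene view agrees with this.

```bash
cat >> h.py <<'E'
from scipy.spatial.transform import Rotation as Ro
_s=snap
def snap(n,f=None):
    s=_s(n,f); s['rotation']=Ro.from_quat(s['rotation']).as_matrix() if np.size(s['rotation'])==4 else np.array(s['rotation']); return s
def ray(s,uv):
    d=s['rotation']@np.array([(uv[0]-s['cx'])/foc(s),(uv[1]-s['cy'])/foc(s),1]);return np.array(s['origin']),d/np.linalg.norm(d)
def tri(a,b):
    (o,d),(p,e)=a,b
    t=np.linalg.lstsq(np.c_[d,-e],p-o,rcond=None)[0];x,y=o+d*t[0],p+e*t[1]
    return (x+y)/2,np.linalg.norm(x-y)
def dark(s,c,r=9,th=0.55):
    # centroid of dark bore in window
    g=cv2.cvtColor(s['pixels'],cv2.COLOR_BGR2GRAY);u,v=c
    w=g[v-r:v+r+1,u-r:u+r+1];m=(w<60).astype(np.uint8)
    n,l,st,ce=cv2.connectedComponentsWithStats(m)
    if n<2: return None
    k=min(range(1,n),key=lambda i:np.hypot(*(ce[i]-r))-0.2*min(st[i,4],20));return ce[k]+[u-r,v-r],st[k,4]
E
python3 - <<'E'
from h import *
t=snap('top');s=snap('scene')
P={'tall1':((330,264),(333,226)),'tall2':((456,264),(244,279)),'short1':((263,310),(346,199)),'short2':((528,304),(158,313)),'round':((400,303),(262,246)),
'S_short':((217,150),(484,240)),'S_tall':((328,134),(428,285)),'S_round':((455,147),(326,358))}
C=cloud(t)
for k,(a,b) in P.items():
    A,B=dark(t,a,6),dark(s,b,8)
    if A is None or B is None: print(k,A,B);continue
    x,e=tri(ray(t,A[0]),ray(s,B[0]))
    # top face from depth
    u,v=a;w=C[v-16:v+17,u-16:u+17].reshape(-1,3);zt=np.percentile(w[:,2],90)
    zs=w[w[:,2]>x[2]-.008][:,:2]
    r=cv2.minAreaRect((zs*1000).astype(np.float32))
    print(k,np.round(x,4),'err',round(e,4),A[1],B[1],'depth z',round(zt,4),'rect',np.round(r[0],1),np.round(r[1],1),round(r[2],1))
for k,(u,v,r) in {'cup':(139,321,30),'box':(210,271,26)}.items():
    w=C[v-r:v+r,u-r:u+r].reshape(-1,3);w=w[w[:,2]>.06];q=cv2.minAreaRect((w[:,:2]*1000).astype(np.float32));print(k,w[:,2].max(),q)
g=t['pixels'].astype(int)
hsv=cv2.cvtColor(t['pixels'],cv2.COLOR_BGR2HSV)
for n,p in {'wood':(200,350),'tray':(220,200),'traywall':(178,200),'ledge':(250,160)}.items(): print(n,hsv[p[1],p[0]])
E
```

```text
tall1 [0.5059 0.0024 0.0775] err 0.0012 34 7 depth z 0.0817 rect [483.4  -9.8] [86.2 36.3] 27.3
tall2 [ 0.5048 -0.211   0.0776] err 0.0007 36 12 depth z 0.0814 rect [ 484.5 -120.9] [ 45.3 230.8] 12.8
short1 [0.4271 0.1231 0.0417] err 0.0016 29 3 depth z 0.0469 rect [440.1  67.2] [ 44.1 155.4] 13.5
short2 [ 0.4371 -0.3407  0.0424] err 0.0015 34 15 depth z 0.0462 rect [ 426.3 -189.3] [ 45.9 349.4] 4.1
round [ 0.4387 -0.1168  0.0571] err 0.0014 79 15 depth z 0.0614 rect [438.2 -74.1] [121.3  34.2] 89.7
S_short [0.7156 0.2069 0.0482] err 0.0014 28 10 depth z 0.0526 rect [577.9 112. ] [374.7  47.4] 34.4
S_tall [0.7309 0.0049 0.0834] err 0.0013 33 21 depth z 0.0873 rect [592.7   4.9] [ 38.2 311.7] 89.7
S_round [ 0.7124 -0.2184  0.0636] err 0.0016 75 85 depth z 0.0667 rect [ 576.4 -127.7] [ 34.8 359.1] 56.2
cup 1.0041135934281669 ((406.4908142089844, 178.84547424316406), (383.9896545410156, 64.28962707519531), 89.44947052001953)
box 1.0041135934281669 ((456.619384765625, 121.73983764648438), (266.06915283203125, 62.32661056518555), 68.47134399414062)
wood [ 16 148 159]
tray [ 13 190 153]
traywall [ 13 191 123]
ledge [ 13 190 150]
```

```bash
cat > m.py <<'E'
from h import *
P={'tall1':(330,264,.08),'tall2':(456,264,.08),'short1':(263,310,.045),'short2':(528,304,.045),'round':(400,303,.06),'cup':(139,321,.075),'box':(210,271,.07)}
def rect(w):
    q=cv2.minAreaRect((w*1000).astype(np.float32));c,(a,b),an=q
    return np.round(c,1),np.round((a,b),1),round(an%90,1)
if __name__=='__main__':
    t=snap('top');C=cloud(t);ok=t['depth']>.3
    for k,(u,v,h) in P.items():
        r=28 if k in('cup','box') else 18
        m=(ok&(np.abs(C[...,2]-h-.001)<.006)).astype(np.uint8);m[:v-r]=0;m[v+r:]=0;m[:,:u-r]=0;m[:,u+r:]=0
        c=max(cv2.findContours(m,0,2)[0],key=cv2.contourArea).reshape(-1,2)
        print(k,*rect(plane(t,c,h)[:,:2]))
    hsv=cv2.cvtColor(t['pixels'],cv2.COLOR_BGR2HSV)
    m=((hsv[...,1]>172)&(hsv[...,0]<16)).astype(np.uint8);m=cv2.morphologyEx(m,cv2.MORPH_CLOSE,np.ones((5,5)))
    for k,(u,v) in {'short':(220,197),'tall':(327,189),'round':(455,197)}.items():
        # wall rim by depth: height > 10mm
        r=(ok&(np.abs(C[...,2]-.015)<.003)).astype(np.uint8);r[:v-40]=0;r[v+40:]=0;r[:,:u-52]=0;r[:,u+52:]=0
        n,l,st,ce=cv2.connectedComponentsWithStats(r);j=1+st[1:,4].argmax();ys,xs=np.where(l==j)
        print('rim',k,st[j,4],*rect(plane(t,np.c_[xs,ys],.014)[:,:2]))
        n,l,st,ce=cv2.connectedComponentsWithStats(m);j=l[v,u];ys,xs=np.where(l==j)
        print('  all',st[j,4],*rect(plane(t,np.c_[xs,ys],.008)[:,:2]))
E
python3 m.py
```

```text
tall1 [505.5   1.8] [36.  35.8] 28.5
tall2 [ 504.5 -209.9] [36.3 36.2] 76.1
short1 [426.9 121. ] [36.2 36.2] 34.3
short2 [ 436.6 -338.8] [36.6 37.5] 34.2
round [ 438.5 -116.6] [35.4 34.4] 75.9
cup [408.1 337.7] [64.5 65.5] 2.0
box [493.9 215.6] [55.6 54.3] 57.2
rim short 805 [636.5 210.6] [157.9  87.6] 86.0
  all 5837 [665.5 209.3] [159.3 145.8] 85.9
rim tall 753 [651.7  10.7] [156.9  87.7] 85.3
  all 5940 [680.7   8.4] [157.4 145.6] 85.4
rim round 764 [ 633.5 -226.5] [ 87.4 157.5] 6.4
  all 6169 [ 662.5 -224.3] [146.2 159.1] 6.4
```

Two-view heights match the sizes given, and the tray rims measure 87×157 mm as expected. I'll start with short1.

```bash
cat > p.py <<'E'
import sys
from h import *
# p.py x y z(TCP) theta : remaining move; theta = world deg of tool y
o=bot.get_obs();x,y,z,th=map(float,sys.argv[1:5]);R=Ro.from_quat(o['tool_rot']).as_matrix()
cur=np.degrees(np.arctan2(R[1,1],R[0,1]));turn=-((th-cur+90)%180-90)
d=np.array([x,y,z])-o['tool_pos'];n=R@Ro.from_euler('z',turn,degrees=True).as_matrix()
print('t %.1f pos'%o['clock'],np.round(o['tool_pos'],4),'theta %.1f q6 %.2f w %.4f F'%(cur,o['q'][5],o['width']),np.round(o['ft_force'],1))
print('turn %.1f'%turn,'shift cm now',np.round(R.T@d*100,2),'after turn',np.round(n.T@d*100,2))
E
python3 p.py .4269 .121 .2 124.3
```

```text
t 0.2 pos [0.1851 0.5968 0.2386] theta 72.8 q6 -0.10 w 0.0915 F [0.3 0.2 0.1]
turn -51.5 shift cm now [-37.19 -38.28   3.88] after turn [  6.84 -52.93   3.88]
```

Call:
step_arm(rows="-2.5 -2.55 0 0 8; -2.5 -2.55 0 0 8; -2.5 -2.55 0 0 8; -2.5 -2.55 0 0 8; -2.5 -2.55 0 0 8; -2.5 -2.55 0 0 8; -2.5 -2.55 0 0 8; -2.5 -2.55 0 0 8", grip_force=20)

```text
clock: 0.92
tool_pos: [0.3161, 0.3413, 0.239]
tool_rot: [0.15, 0.989, 0.0, 0.0]
ft_force: [1.1, 0.1, -0.4]
width: 0.0802
gripper_force: 0.0
```

Call:
step_arm(rows="-2.46 -2.55 0.5 0 8; -2.46 -2.55 0.5 0 8; -2.46 -2.55 0.5 0 8; -2.46 -2.55 0.5 0 8; -2.46 -2.55 0.5 0 8; -2.46 -2.55 0.5 0 8; -2.43 -2.58 0.5 0 8; 0 0 0.4 -6.44 8")

```text
clock: 1.58
tool_pos: [0.4296, 0.1167, 0.1998]
tool_rot: [0.097, 0.995, -0.0, 0.001]
ft_force: [-0.7, 1.2, -0.1]
width: 0.0798
gripper_force: 0.0
```

Call:
step_arm(rows="0 0 0 -6.44 8; 0 0 0 -6.44 8; 0 0 0 -6.44 8; 0 0 0 -6.44 8; 0 0 0 -6.44 8; 0 0 0 -6.44 8; 0 0 0 -6.44 8; 0 0 0 0 8")

```text
clock: 2.25
tool_pos: [0.427, 0.1211, 0.2]
tool_rot: [-0.298, 0.955, -0.0, 0.0]
ft_force: [0.3, 0.2, -0.1]
width: 0.0799
gripper_force: 0.0
```

```bash
python3 p.py .4269 .121 .037 124.3; python3 -c "
from h import *
snap('wrist','w1.png')"
```

```text
t 2.2 pos [0.427  0.1211 0.2   ] theta 124.6 q6 -2.03 w 0.0799 F [ 0.3  0.2 -0.1]
turn 0.3 shift cm now [ 2.00e-02 -1.00e-02  1.63e+01] after turn [ 2.00e-02 -1.00e-02  1.63e+01]
```

View pics/w1.png

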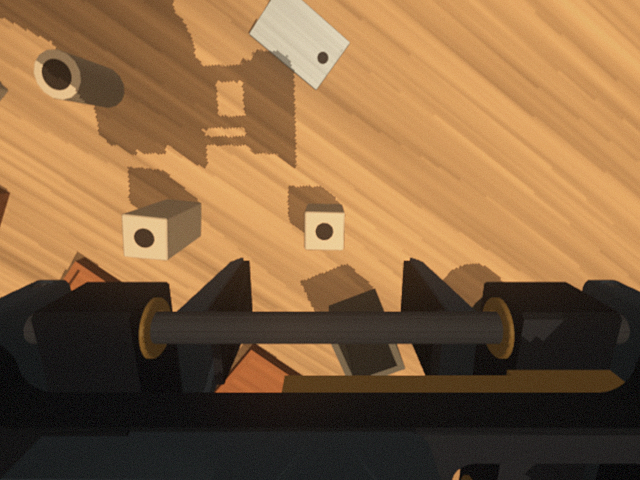

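The wrist view shows the short post at (324,231), square to the image and centred between the fingers at (235) and (410). The box pot at (365,335) is clear below.

Call:
step_arm(rows="0 0 3 0 7; 0 0 3 0 7; 0 0 3 0 7; 0 0 3 0 7; 0 0 2.5 0 7; 0 0 1.8 0 7; 0 0 0 0 3; 0 0 0 0 3")

```text
clock: 2.97
tool_pos: [0.4265, 0.1211, 0.0367]
tool_rot: [-0.293, 0.956, 0.0, -0.001]
ft_force: [0.7, -0.3, 0.3]
width: 0.0594
gripper_force: 0.0
```

Call:
step_arm(rows="0 0 0 0 3; 0 0 0 0 3; 0 0 0 0 3; 0 0 0 0 3; 0 0 0 0 3; 0 0 0 0 3")

```text
clock: 3.47
tool_pos: [0.4276, 0.1212, 0.0379]
tool_rot: [-0.295, 0.956, -0.0, 0.001]
ft_force: [-0.5, -0.7, 13.1]
width: 0.0359
gripper_force: 20.0
```

Call:
step_arm(rows="0 0 -2 0 3; 0 0 -3 6.4 3; 0 0 -3 6.4 3; 0 0 -3 6.4 3; 0 0 -2 6.4 3; 0 0 0 6.4 3; 0 0 0 6.4 3; 0 0 0 0 3")

```text
clock: 4.13
tool_pos: [0.427, 0.1212, 0.1678]
tool_rot: [0.039, 0.999, 0.0, 0.001]
ft_force: [0.2, -0.5, -1.8]
width: 0.0355
gripper_force: 20.0
```

```bash
python3 p.py .6391 .2475 .0445 86
```

```text
t 4.1 pos [0.427  0.1212 0.1678] theta 85.5 q6 -1.35 w 0.0355 F [ 0.2 -0.5 -1.8]
turn -0.5 shift cm now [-20.14  14.24  12.37] after turn [-20.26  14.08  12.37]
```

Call:
step_arm(rows="-2.88 2.03 0.5 0 3; -2.88 2.03 0.5 0 3; -2.88 2.03 0.5 0 3; -2.88 2.03 0.5 0 3; -2.88 2.03 0.5 0 3; -2.88 2.03 0.5 0 3; -2.86 2.02 0.5 -0.5 3; 0 0 0 0 3")

```text
clock: 4.8
tool_pos: [0.6421, 0.251, 0.1306]
tool_rot: [0.029, 1.0, 0.001, 0.001]
ft_force: [-1.9, -1.1, -2.0]
width: 0.036
gripper_force: 20.0
```

```bash
python3 p.py .6391 .2475 .0445 86
```

```text
t 4.8 pos [0.6421 0.251  0.1306] theta 86.7 q6 -1.23 w 0.0360 F [-1.9 -1.1 -2. ]
turn 0.7 shift cm now [ 0.3  -0.38  8.61] after turn [ 0.3  -0.38  8.61]
```

Call:
step_arm(rows="0 0 2.5 0 3; 0 0 2.5 0 3; 0 0 1.5 0 3; 0 0 1 0 3; 0 0 0.5 0 3; 0 0 0.4 0 3; 0 0 0 0 3")

```text
clock: 5.38
tool_pos: [0.6381, 0.2483, 0.0479]
tool_rot: [0.031, 1.0, 0.0, 0.0]
ft_force: [0.1, -0.4, -1.6]
width: 0.0359
gripper_force: 20.0
```

```bash
python3 p.py .6391 .2475 .0445 86
```

```text
t 5.4 pos [0.6381 0.2483 0.0479] theta 86.4 q6 -1.22 w 0.0359 F [ 0.1 -0.4 -1.6]
turn 0.4 shift cm now [-0.11 -0.07  0.34] after turn [-0.11 -0.07  0.34]
```

Call:
step_arm(rows="0 0 0.2 0 3; 0 0 0.1 0 3; 0 0 0 0 3")

```text
clock: 5.63
tool_pos: [0.6383, 0.2484, 0.0454]
tool_rot: [0.031, 1.0, 0.0, 0.0]
ft_force: [-0.4, 0.4, -1.3]
width: 0.0361
gripper_force: 20.0
```

Call:
step_arm(rows="0 0 0.15 0 3; 0 0 0 0 3; 0 0 0 0 6; 0 0 0 0 6; 0 0 0 0 6; 0 0 -1 0 6; 0 0 -2.5 0 6; 0 0 -3 0 6")

```text
clock: 6.3
tool_pos: [0.6369, 0.248, 0.1081]
tool_rot: [0.032, 1.0, -0.001, -0.002]
ft_force: [1.1, 0.5, -0.3]
width: 0.06
gripper_force: 0.0
```

```bash
python3 p.py .5055 .0018 .18 118.5
```

```text
t 6.3 pos [0.6369 0.248  0.1081] theta 86.4 q6 -1.22 w 0.0600 F [ 1.1  0.5 -0.3]
turn -32.1 shift cm now [ 11.59 -25.41  -7.12] after turn [ 23.32 -15.36  -7.12]
```

Call:
step_arm(rows="0 0 -2.5 -6.42 7.5; 0 0 -2.5 -6.42 7.5; 0 0 -2 -6.42 7.5; 0 0 0 -6.42 7.5; 0 0 0 -6.42 7.5; 0 0 0 0 7.5")

```text
clock: 6.8
tool_pos: [0.6381, 0.2484, 0.1796]
tool_rot: [-0.249, 0.969, 0.0, 0.001]
ft_force: [-0.1, -0.7, -0.5]
width: 0.0754
gripper_force: 0.0
```

Call:
step_arm(rows="2.91 -1.92 0 0 7.5; 2.91 -1.92 0 0 7.5; 2.91 -1.92 0 0 7.5; 2.91 -1.92 0 0 7.5; 2.91 -1.92 0 0 7.5; 2.91 -1.92 0 0 7.5; 2.91 -1.92 0 0 7.5; 2.91 -1.92 0 0 7.5")

```text
clock: 7.47
tool_pos: [0.5056, 0.0011, 0.1787]
tool_rot: [-0.244, 0.97, -0.0, 0.0]
ft_force: [0.9, -0.9, -0.1]
width: 0.0753
gripper_force: 0.0
```

Call:
step_arm(rows="0 0 0 0 7.5; 0 0 0 0 7.5")

```text
clock: 7.63
tool_pos: [0.5061, 0.001, 0.1788]
tool_rot: [-0.243, 0.97, 0.0, -0.0]
ft_force: [-0.6, 0.5, 0.4]
width: 0.0749
gripper_force: 0.0
```

```bash
python3 p.py .5055 .0018 .061 118.5
```

```text
t 7.6 pos [0.5061 0.001  0.1788] theta 118.1 q6 -2.18 w 0.0749 F [-0.6  0.5  0.4]
turn -0.4 shift cm now [ 0.02  0.1  11.78] after turn [1.000e-02 1.000e-01 1.178e+01]
```

Call:
step_arm(rows="0 0.1 3 -0.4 7; 0 0 3 0 7; 0 0 2.8 0 7; 0 0 2 0 7; 0 0 1 0 7; 0 0 0 0 3; 0 0 0 0 3; 0 0 0 0 3")

```text
clock: 8.3
tool_pos: [0.5071, 0.0034, 0.0615]
tool_rot: [-0.249, 0.968, -0.0, 0.001]
ft_force: [-1.1, 0.0, 0.9]
width: 0.0529
gripper_force: 0.0
```

Call:
step_arm(rows="0 0 0 0 3; 0 0 0 0 3; 0 0 0 0 3; 0 0 0 0 3; 0 0 0 0 3")

```text
clock: 8.72
tool_pos: [0.5071, 0.003, 0.0614]
tool_rot: [-0.249, 0.968, -0.0, 0.001]
ft_force: [0.8, -1.4, 10.9]
width: 0.0357
gripper_force: 20.0
```

Call:
step_arm(rows="0 0 -2 0 3; 0 0 -3 6.6 3; 0 0 -3 6.6 3; 0 0 -3 6.6 3; 0 0 -1 6.6 3; 0 0 0 6.6 3; 0 0 0 0 3; 0 0 0 0 3")

```text
clock: 9.38
tool_pos: [0.5059, 0.0032, 0.1805]
tool_rot: [0.034, 0.999, 0.0, -0.0]
ft_force: [0.7, -0.5, -3.0]
width: 0.0358
gripper_force: 20.0
```

```bash
python3 p.py .6547 .0476 .068 85.3
```

```text
t 9.4 pos [0.5059 0.0032 0.1805] theta 86.1 q6 -1.61 w 0.0358 F [ 0.7 -0.5 -3. ]
turn 0.8 shift cm now [-14.54   5.45  11.25] after turn [-14.47   5.64  11.25]
```

Call:
step_arm(rows="-2.9 1.09 0 0 3; -2.9 1.09 0 0 3; -2.9 1.09 0 0 3; -2.9 1.09 0.5 0 3; -2.9 1.09 0.5 0 3; 0 0 2.5 0.8 3; 0 0 2.5 0 3; 0 0 2 0 3")

```text
clock: 10.05
tool_pos: [0.654, 0.0474, 0.0976]
tool_rot: [0.04, 0.999, -0.0, -0.001]
ft_force: [-0.6, -0.1, -2.0]
width: 0.0362
gripper_force: 20.0
```

Call:
step_arm(rows="0 0 1.5 0 3; 0 0 1 0 3; 0 0 0.5 0 3; 0 0 0 0 3; 0 0 0 0 3")

```text
clock: 10.47
tool_pos: [0.655, 0.0471, 0.0708]
tool_rot: [0.042, 0.999, -0.0, 0.0]
ft_force: [-0.7, 0.7, -2.3]
width: 0.0359
gripper_force: 20.0
```

```bash
python3 p.py .6547 .0476 .068 85.3
```

```text
t 10.5 pos [0.655  0.0471 0.0708] theta 85.1 q6 -1.51 w 0.0359 F [-0.7  0.7 -2.3]
turn -0.2 shift cm now [0.03 0.05 0.28] after turn [0.03 0.05 0.28]
```

Call:
step_arm(rows="0 0 0.2 0 3; 0 0 0.13 0 3; 0 0 0 0 3; 0 0 0 0 6; 0 0 0 0 6; 0 0 0 0 6; 0 0 -1 0 6; 0 0 -3 0 6")

```text
clock: 11.13
tool_pos: [0.6526, 0.0471, 0.1046]
tool_rot: [0.043, 0.999, -0.0, -0.003]
ft_force: [-0.3, 0.1, 0.7]
width: 0.0597
gripper_force: 0.0
```

Call:
step_arm(rows="0 0 -3 0 7.5; 0 0 -3.2 4.5 7.5; 0 0 -1 4.5 7.5; 0 0 0 0 7.5")

```text
clock: 11.47
tool_pos: [0.6564, 0.0472, 0.1835]
tool_rot: [0.123, 0.992, 0.0, 0.003]
ft_force: [-0.2, -0.2, -0.0]
width: 0.0748
gripper_force: 0.0
```

```bash
python3 p.py .5045 -.2099 .061 76.1
```

```text
t 11.5 pos [0.6564 0.0472 0.1835] theta 75.8 q6 -1.34 w 0.0748 F [-0.2 -0.2 -0. ]
turn -0.3 shift cm now [  8.51 -28.66  12.16] after turn [  8.65 -28.62  12.16]
```

Call:
step_arm(rows="1.05 -3.58 0 0 7.5; 1.05 -3.58 0 0 7.5; 1.05 -3.58 0 0 7.5; 1.05 -3.58 0 0 7.5; 1.05 -3.58 0 0 7.5; 1.05 -3.58 0 0 7.5; 1.05 -3.58 0 0 7.5; 1.05 -3.58 0 0 7.5")

```text
clock: 12.13
tool_pos: [0.5028, -0.2117, 0.1788]
tool_rot: [0.12, 0.993, 0.0, -0.0]
ft_force: [0.9, -0.9, 0.4]
width: 0.0755
gripper_force: 0.0
```

Call:
step_arm(rows="0 0 0 0 7.5; 0 0 0 0 7.5; 0 0 0 0 7.5")

```text
clock: 12.38
tool_pos: [0.5042, -0.2105, 0.1789]
tool_rot: [0.121, 0.993, 0.0, -0.0]
ft_force: [-0.2, -0.5, -0.5]
width: 0.075
gripper_force: 0.0
```

```bash
python3 p.py .5045 -.2099 .061 76.1
```

```text
t 12.4 pos [ 0.5042 -0.2105  0.1789] theta 76.1 q6 -1.83 w 0.0750 F [-0.2 -0.5 -0.5]
turn 0.0 shift cm now [-0.02  0.06 11.79] after turn [-0.02  0.06 11.79]
```

Call:
step_arm(rows="0 0 3 0 7; 0 0 3 0 7; 0 0 2.8 0 7; 0 0 2 0 7; 0 0 1 0 7; 0 0 0 0 3; 0 0 0 0 3; 0 0 0 0 3")

```text
clock: 13.05
tool_pos: [0.5052, -0.2106, 0.0622]
tool_rot: [0.121, 0.993, -0.0, 0.001]
ft_force: [0.5, 0.4, -0.2]
width: 0.0526
gripper_force: 0.0
```

Call:
step_arm(rows="0 0 0 0 3; 0 0 0 0 3; 0 0 0 0 3; 0 0 0 0 3; 0 0 0 0 3")

```text
clock: 13.47
tool_pos: [0.5048, -0.2109, 0.062]
tool_rot: [0.121, 0.993, -0.0, 0.001]
ft_force: [-1.3, 1.5, 9.8]
width: 0.0361
gripper_force: 20.0
```

Call:
step_arm(rows="0 0 -2 0 3; 0 0 -3 -4.6 3; 0 0 -3 -4.6 3; 0 0 -3 0 3; 0 0 -1 0 3; 0 0 0 0 3; 0 0 0 0 3")

```text
clock: 14.05
tool_pos: [0.5042, -0.2106, 0.1809]
tool_rot: [0.041, 0.999, -0.0, 0.0]
ft_force: [-0.3, 0.1, -2.6]
width: 0.0359
gripper_force: 20.0
```

```bash
python3 p.py .6487 -.0262 .068 85.3
```

```text
t 14.1 pos [ 0.5042 -0.2106  0.1809] theta 85.3 q6 -1.99 w 0.0359 F [-0.3  0.1 -2.6]
turn -0.0 shift cm now [-12.87  19.57  11.29] after turn [-12.89  19.57  11.29]
```

Call:
step_arm(rows="-1.84 2.8 0 0 3; -1.84 2.8 0 0 3; -1.84 2.8 0 0 3; -1.84 2.8 0 0 3; -1.84 2.8 0 0 3; -1.84 2.8 0 0 3; -1.84 2.77 0 0 3; 0 0 0 0 3")

```text
clock: 14.72
tool_pos: [0.6508, -0.0216, 0.1785]
tool_rot: [0.04, 0.999, 0.001, -0.001]
ft_force: [-1.4, 1.0, -2.0]
width: 0.0359
gripper_force: 20.0
```

Call:
step_arm(rows="0 0 2.5 0 3; 0 0 3 0 3; 0 0 2.5 0 3; 0 0 1.5 0 3; 0 0 1 0 3; 0 0 0.5 0 3; 0 0 0 0 3; 0 0 0 0 3")

```text
clock: 15.38
tool_pos: [0.6489, -0.0263, 0.0712]
tool_rot: [0.041, 0.999, -0.0, 0.0]
ft_force: [-0.1, -0.4, -1.8]
width: 0.0359
gripper_force: 20.0
```

```bash
python3 p.py .6487 -.0262 .068 85.3
```

```text
t 15.4 pos [ 0.6489 -0.0263  0.0712] theta 85.3 q6 -1.62 w 0.0359 F [-0.1 -0.4 -1.8]
turn -0.0 shift cm now [0.03 0.01 0.32] after turn [0.02 0.01 0.32]
```

Release, then over to the round post (438.5, -116.6). Keep θ≈85.

Call:
step_arm(rows="0 0 0.2 0 3; 0 0 0.13 0 3; 0 0 0 0 3; 0 0 0 0 6; 0 0 0 0 6; 0 0 0 0 6; 0 0 -1 0 6; 0 0 -3 0 6")

```text
clock: 16.05
tool_pos: [0.6466, -0.026, 0.1053]
tool_rot: [0.041, 0.999, 0.0, -0.003]
ft_force: [-1.0, -0.4, -0.4]
width: 0.0599
gripper_force: 0.0
```

Call:
step_arm(rows="0 0 -3 0 7.5; 0 0 -3.2 0 7.5; 0 0 -1 0 7.5; 0 0 0 0 7.5; 0 0 0 0 7.5")

```text
clock: 16.47
tool_pos: [0.6489, -0.0262, 0.1806]
tool_rot: [0.041, 0.999, -0.0, 0.001]
ft_force: [-0.6, -1.3, -1.0]
width: 0.0751
gripper_force: 0.0
```

```bash
python3 p.py .4385 -.1166 .046 85.3; python3 -c "
from h import *
snap('top','top1.png')"
```

```text
t 16.5 pos [ 0.6489 -0.0262  0.1806] theta 85.3 q6 -1.62 w 0.0751 F [-0.6 -1.3 -1. ]
turn -0.0 shift cm now [ 20.25 -10.74  13.43] after turn [ 20.25 -10.73  13.43]
```

View pics/top1.png

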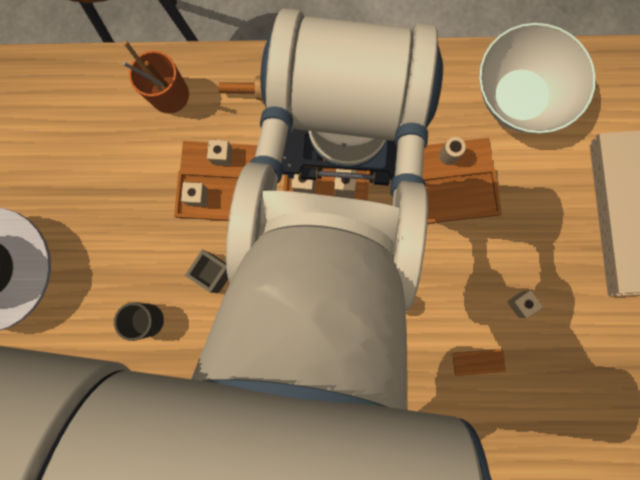

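The first short post stands in its tray at (192,193), both tall posts stand at (302,180) and (345,180), and both pots are in place.

Call:
step_arm(rows="2.89 -1.53 0 0 7.5; 2.89 -1.53 0 0 7.5; 2.89 -1.53 0 0 7.5; 2.89 -1.53 0 0 7.5; 2.89 -1.53 0 0 7.5; 2.89 -1.53 0 0 7.5; 2.91 -1.55 0 0 7.5; 0 0 0 0 7.5")

```text
clock: 17.18
tool_pos: [0.4322, -0.1168, 0.1785]
tool_rot: [0.042, 0.999, 0.001, -0.003]
ft_force: [1.1, 1.0, -0.1]
width: 0.075
gripper_force: 0.0
```

Call:
step_arm(rows="0 0 0 0 7.5; 0 0 0 0 7.5")

```text
clock: 17.35
tool_pos: [0.4382, -0.1165, 0.1793]
tool_rot: [0.041, 0.999, 0.0, -0.0]
ft_force: [0.1, -0.5, -0.3]
width: 0.0752
gripper_force: 0.0
```

```bash
python3 p.py .4385 -.1166 .046 85.3
```

```text
t 17.4 pos [ 0.4382 -0.1165  0.1793] theta 85.3 q6 -1.88 w 0.0752 F [ 0.1 -0.5 -0.3]
turn -0.0 shift cm now [-4.000e-02 -1.000e-02  1.333e+01] after turn [-4.000e-02 -1.000e-02  1.333e+01]
```

Call:
step_arm(rows="0 0 3 0 7; 0 0 3 0 7; 0 0 3 0 7; 0 0 2.6 0 7; 0 0 1.7 0 7; 0 0 0 0 7; 0 0 0 0 3; 0 0 0 0 3")

```text
clock: 18.02
tool_pos: [0.4389, -0.1164, 0.0473]
tool_rot: [0.041, 0.999, -0.0, 0.0]
ft_force: [0.1, -0.4, 0.4]
width: 0.0595
gripper_force: 0.0
```

Call:
step_arm(rows="0 0 0 0 3; 0 0 0 0 3; 0 0 0 0 3; 0 0 0 0 3; 0 0 0 0 3; 0 0 0 0 3")

```text
clock: 18.52
tool_pos: [0.4386, -0.1167, 0.0475]
tool_rot: [0.041, 0.999, -0.0, 0.001]
ft_force: [-1.1, -0.1, 11.0]
width: 0.0358
gripper_force: 20.0
```

Call:
step_arm(rows="0 0 -2 0 3; 0 0 -3 -5.5 3; 0 0 -3 -5.6 3; 0 0 -3 0 3; 0 0 -1 0 3; 0 0 0 0 3; 0 0 0 0 3")

```text
clock: 19.1
tool_pos: [0.4382, -0.1165, 0.167]
tool_rot: [-0.056, 0.998, -0.0, 0.001]
ft_force: [-0.3, -0.2, -1.7]
width: 0.0357
gripper_force: 20.0
```

```bash
python3 p.py .6335 -.2265 .053 96.4
```

```text
t 19.1 pos [ 0.4382 -0.1165  0.167 ] theta 96.4 q6 -2.07 w 0.0357 F [-0.3 -0.2 -1.7]
turn -0.0 shift cm now [-18.18 -13.09  11.43] after turn [-18.17 -13.1   11.43]
```

Call:
step_arm(rows="-2.6 -1.87 0 0 3; -2.6 -1.87 0 0 3; -2.6 -1.87 0 0 3; -2.6 -1.87 0 0 3; -2.6 -1.87 0 0 3; -2.6 -1.87 0 0 3; -2.58 -1.87 0 0 3; 0 0 0 0 3")

```text
clock: 19.77
tool_pos: [0.6369, -0.2289, 0.1642]
tool_rot: [-0.055, 0.998, -0.0, 0.0]
ft_force: [-2.5, -0.2, -0.9]
width: 0.0356
gripper_force: 20.0
```

Call:
step_arm(rows="0 0 2.5 0 3; 0 0 3 0 3; 0 0 2.5 0 3; 0 0 1.5 0 3; 0 0 1 0 3; 0 0 0.5 0 3; 0 0 0 0 3; 0 0 0 0 3")

```text
clock: 20.43
tool_pos: [0.6335, -0.2265, 0.057]
tool_rot: [-0.056, 0.998, -0.0, 0.0]
ft_force: [-0.1, 0.0, -1.8]
width: 0.0356
gripper_force: 20.0
```

```bash
python3 p.py .6335 -.2265 .0535 96.4
```

```text
t 20.4 pos [ 0.6335 -0.2265  0.057 ] theta 96.4 q6 -2.11 w 0.0356 F [-0.1  0.  -1.8]
turn -0.0 shift cm now [ 0.   -0.    0.35] after turn [ 0.   -0.    0.35]
```

Then short2 at (436.6, -338.8), θ 124.2.

Call:
step_arm(rows="0 0 0.2 0 3; 0 0 0.13 0 3; 0 0 0 0 3; 0 0 0 0 6; 0 0 0 0 6; 0 0 0 0 6; 0 0 -1 0 6; 0 0 -3 0 6")

```text
clock: 21.1
tool_pos: [0.6313, -0.2255, 0.0909]
tool_rot: [-0.056, 0.998, 0.001, -0.003]
ft_force: [-0.4, 0.8, 0.5]
width: 0.0598
gripper_force: 0.0
```

Call:
step_arm(rows="0 0 -3 -5.6 7.5; 0 0 -3 -5.6 7.5; 0 0 -1 -5.6 7.5; 0 0 0 -5.6 7.5; 0 0 0 -5.4 7.5; 0 0 0 0 7.5; 0 0 0 0 7.5")

```text
clock: 21.68
tool_pos: [0.6334, -0.2264, 0.1641]
tool_rot: [-0.293, 0.956, -0.0, 0.0]
ft_force: [-0.0, -0.5, -1.3]
width: 0.0747
gripper_force: 0.0
```

```bash
python3 p.py .4366 -.3388 .037 124.2
```

```text
t 21.7 pos [ 0.6334 -0.2264  0.1641] theta 124.0 q6 -2.60 w 0.0747 F [-0.  -0.5 -1.3]
turn -0.2 shift cm now [22.61  1.7  12.71] after turn [22.6   1.77 12.71]
```

Call:
step_arm(rows="2.83 0.21 0 0 7.5; 2.83 0.21 0 0 7.5; 2.83 0.21 0 0 7.5; 2.83 0.21 0 0 7.5; 2.83 0.21 0 0 7.5; 2.83 0.21 0 0 7.5; 2.83 0.22 0 0 7.5; 2.8 0.22 0 0 7.5")

```text
clock: 22.35
tool_pos: [0.4355, -0.3398, 0.1637]
tool_rot: [-0.292, 0.956, -0.0, -0.0]
ft_force: [0.5, -0.2, -0.1]
width: 0.075
gripper_force: 0.0
```

Call:
step_arm(rows="0 0 0 0 7.5; 0 0 0 0 7.5; 0 0 0 0 7.5")

```text
clock: 22.6
tool_pos: [0.4372, -0.3394, 0.1637]
tool_rot: [-0.293, 0.956, -0.0, 0.0]
ft_force: [0.1, 1.2, -0.5]
width: 0.075
gripper_force: 0.0
```

```bash
python3 p.py .4366 -.3388 .037 124.2; python3 -c "
from h import *
snap('wrist','w2.png')"
```

```text
t 22.6 pos [ 0.4372 -0.3394  0.1637] theta 124.0 q6 -2.93 w 0.0750 F [ 0.1  1.2 -0.5]
turn -0.2 shift cm now [ 0.02  0.08 12.67] after turn [ 0.02  0.08 12.67]
```

View pics/w2.png

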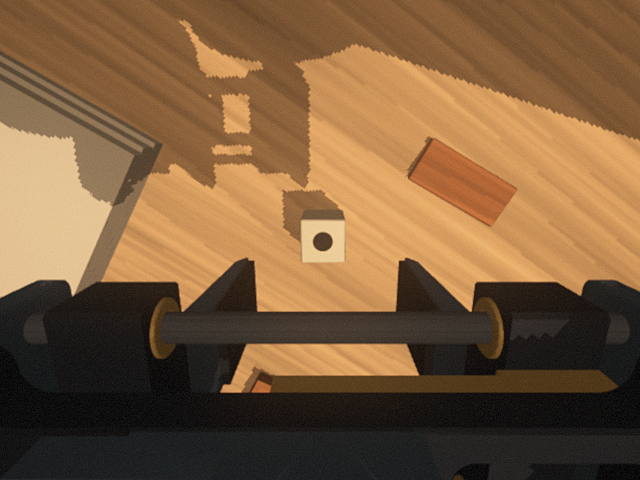

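The wrist view shows the short post at (322,240), square and centred between the fingers. The board corner at (158,148) is clear.

Call:
step_arm(rows="0 0 3 0 7; 0 0 3 0 7; 0 0 3 0 7; 0 0 2.2 0 7; 0 0 1.5 0 7; 0 0 0 0 7; 0 0 0 0 3; 0 0 0 0 3")

```text
clock: 23.32
tool_pos: [0.4377, -0.3394, 0.0374]
tool_rot: [-0.294, 0.956, -0.0, 0.0]
ft_force: [0.2, 0.6, 0.0]
width: 0.0593
gripper_force: 0.0
```

Call:
step_arm(rows="0 0 0 0 3; 0 0 0 0 3; 0 0 0 0 3; 0 0 0 0 3; 0 0 0 0 3; 0 0 0 0 3")

```text
clock: 23.82
tool_pos: [0.4372, -0.3398, 0.0373]
tool_rot: [-0.294, 0.956, -0.001, 0.0]
ft_force: [0.3, -0.9, 9.5]
width: 0.0359
gripper_force: 20.0
```

Call:
step_arm(rows="0 0 -2 0 3; 0 0 -3 6.35 3; 0 0 -3 6.35 3; 0 0 -3 6.35 3; 0 0 -2 6.35 3; 0 0 0 6.35 3; 0 0 0 6.25 3; 0 0 0 0 3")

```text
clock: 24.48
tool_pos: [0.4367, -0.3394, 0.1671]
tool_rot: [0.036, 0.999, -0.0, 0.0]
ft_force: [-0.4, -0.1, -0.3]
width: 0.0359
gripper_force: 20.0
```

```bash
python3 p.py .6339 .1737 .043 86;  python3 p.py .49 .05 .2 86
```

```text
t 24.5 pos [ 0.4367 -0.3394  0.1671] theta 85.8 q6 -2.27 w 0.0359 F [-0.4 -0.1 -0.3]
turn -0.2 shift cm now [-15.94  52.61  12.4 ] after turn [-16.08  52.57  12.4 ]
t 24.5 pos [ 0.4367 -0.3394  0.1671] theta 85.8 q6 -2.27 w 0.0359 F [-0.4 -0.1 -0.3]
turn -0.2 shift cm now [-2.49 39.22 -3.31] after turn [-2.6  39.21 -3.31]
```

Call:
step_arm(rows="-1 3.29 0 0 3; -1 3.29 0 0 3; -1 3.29 0 0 3; -1 3.29 0 0 3; -1 3.29 0 0 3; -1 3.29 0 0 3; -1 3.29 0 0 3; -1 3.29 0 0 3")

```text
clock: 25.15
tool_pos: [0.5342, -0.0803, 0.1664]
tool_rot: [0.031, 1.0, 0.0, -0.0]
ft_force: [0.4, -1.1, -2.1]
width: 0.0357
gripper_force: 20.0
```

Call:
step_arm(rows="-1 3.29 0 0 3; -1 3.29 0 0 3; -1 3.29 0 0 3; -1 3.29 0 0 3; -1 3.29 0 0 3; -1 3.29 0 0 3; -1 3.29 0 0 3; -0.94 3.26 0 0 3")

```text
clock: 25.82
tool_pos: [0.6309, 0.1767, 0.1662]
tool_rot: [0.031, 1.0, -0.0, -0.0]
ft_force: [0.9, -0.7, -1.8]
width: 0.0354
gripper_force: 20.0
```

Call:
step_arm(rows="0 0 0 0 3; 0 0 0 0 3; 0 0 0 0 3; 0 0 0 0 3")

```text
clock: 26.15
tool_pos: [0.6304, 0.174, 0.1663]
tool_rot: [0.033, 0.999, -0.0, -0.0]
ft_force: [0.4, -0.9, -0.8]
width: 0.0359
gripper_force: 20.0
```

```bash
python3 p.py .6339 .1737 .0435 86
```

```text
t 26.1 pos [0.6304 0.174  0.1663] theta 86.2 q6 -1.33 w 0.0359 F [ 0.4 -0.9 -0.8]
turn 0.2 shift cm now [-0.36 -0.   12.28] after turn [-0.36 -0.   12.28]
```

Call:
step_arm(rows="-0.35 0 2.5 0 3; 0 0 3 0 3; 0 0 3 0 3; 0 0 2 0 3; 0 0 1 0 3; 0 0 0.5 0 3; 0 0 0 0 3; 0 0 0 0 3")

```text
clock: 26.82
tool_pos: [0.635, 0.1745, 0.0477]
tool_rot: [0.033, 0.999, 0.0, 0.001]
ft_force: [0.3, 0.5, -0.2]
width: 0.036
gripper_force: 20.0
```

```bash
python3 p.py .6339 .1737 .0435 86
```

```text
t 26.8 pos [0.635  0.1745 0.0477] theta 86.2 q6 -1.33 w 0.0360 F [ 0.3  0.5 -0.2]
turn 0.2 shift cm now [ 0.1  -0.09  0.41] after turn [ 0.1  -0.09  0.41]
```

Release, rise, then retreat toward +y so that the top camera sees the trays.

Call:
step_arm(rows="0 0 0.2 0 3; 0 0 0.18 0 3; 0 0 0 0 3; 0 0 0 0 6; 0 0 0 0 6; 0 0 0 0 6; 0 0 -1 0 6; 0 0 -3 0 6")

```text
clock: 27.48
tool_pos: [0.632, 0.1743, 0.0801]
tool_rot: [0.033, 0.999, -0.001, -0.003]
ft_force: [-0.6, 0.0, -0.5]
width: 0.0596
gripper_force: 0.0
```

Call:
step_arm(rows="0 0 -3 0 6; 0 0 -3 0 6; 0 0 -3 0 6; 0 0 -2 0 6; 2 3 0 0 6; 2 3 0 0 6; 2 3 0 0 6; 2 3 0 0 6")

```text
clock: 28.15
tool_pos: [0.5616, 0.3009, 0.1938]
tool_rot: [0.034, 0.999, 0.0, 0.0]
ft_force: [0.5, 1.3, 0.9]
width: 0.0598
gripper_force: 0.0
```

Call:
step_arm(rows="2 3 0 0 6; 2 3 0 0 6; 2 3 0 0 6; 2 3 0 0 6; 2 3 0 0 6; 2 3 0 0 6; 0 3 0 0 6; 0 3 0 0 6")

```text
clock: 28.82
tool_pos: [0.4555, 0.545, 0.1931]
tool_rot: [0.033, 0.999, -0.004, -0.002]
ft_force: [-14.8, -39.9, 22.5]
width: 0.01
gripper_force: 22.4
```

Call:
step_arm(rows="0 0 0 0 6; 0 0 0 0 6; 0 0 0 0 6; 0 0 0 0 6; 0 0 0 0 6; 0 0 0 0 6")

```text
clock: 29.32
tool_pos: [0.455, 0.5418, 0.1929]
tool_rot: [0.033, 0.999, -0.006, -0.004]
ft_force: [-23.5, -38.5, 23.5]
width: 0.0175
gripper_force: 24.8
```

Run:
```python
from h import *
from m import rect
t=snap('top','top2.png');C=cloud(t);ok=t['depth']>.3;s=snap('scene','scene2.png')
T={'tall+':(651.7,10.7,-4.7,37,.086),'tall-':(651.7,10.7,-4.7,-37,.086),'short+':(636.5,210.6,-4,37,.051),'short-':(636.5,210.6,-4,-37,.051),'round':(633.5,-226.5,6.4,0,.066)}
for k,(x,y,a,o,h) in T.items():
    a=np.radians(a);c,sn=np.cos(a),np.sin(a);q=(C[...,:2]*1000-[x,y])@np.array([[c,-sn],[sn,c]])
    m=ok&(abs(C[...,2]-h-.001)<.006)&(abs(q[...,0])<35)&(abs(q[...,1]-o)<35)
    ys,xs=np.where(m);w=((plane(t,np.c_[xs,ys],h)[:,:2]*1000-[x,y])@np.array([[c,-sn],[sn,c]]))/1000
    print(k,m.sum(),rect(w),'z',np.round(np.percentile(C[m][:,2],[5,50,95]),4))
print(bot.get_obs()['tool_pos'])
```

```text
tall+ 434 (array([-3.5, 37.6]), array([36.6, 36.1]), 0.1) z [0.0834 0.0864 0.0891]
tall- 440 (array([ -0.9, -35.7]), array([35.8, 37. ]), 89.8) z [0.0833 0.0862 0.089 ]
short+ 411 (array([-3.4, 38.1]), array([36.5, 37.7]), 0.5) z [0.0483 0.0517 0.0546]
short- 407 (array([ -1.8, -34.9]), array([36.6, 36.4]), 0.2) z [0.0483 0.0516 0.0543]
round 334 (array([-0.5,  2.4]), array([34.2, 35.1]), 38.2) z [0.0632 0.0662 0.0688]
[0.45502772 0.5417532  0.19295807]
```

View pics/scene2.png

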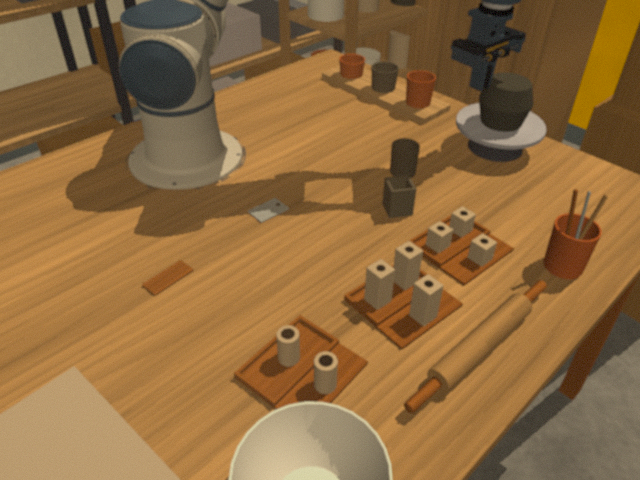

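View pics/top2.png

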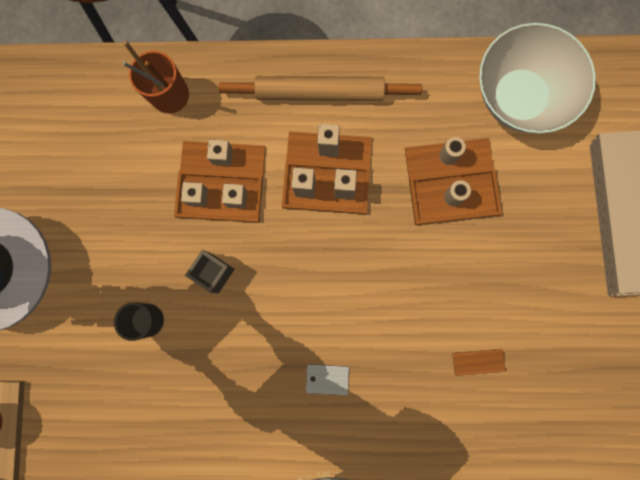

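All five posts stand correctly. My retreat ran a finger into the pot on the wheel (about 51 N at the wrist), so I'm backing straight off.

Call:
step_arm(rows="0 -2 0 0 2; 0 -3 0 0 2; 0 -3 0 0 2; 0 -3 0 0 2; 0 -3 0 0 2; 0 -3 0 0 2; 0 0 0 0 2; 0 0 0 0 2")

```text
clock: 30.08
tool_pos: [0.4475, 0.3765, 0.1938]
tool_rot: [0.034, 0.999, 0.0, 0.0]
ft_force: [-0.4, 0.8, 1.3]
width: 0.0205
gripper_force: 0.0
```

Call:
step_arm(rows="0 0 0 0 2; 0 0 0 0 2; 0 0 0 0 2; 0 0 0 0 2; 0 0 0 0 2; 0 0 0 0 2")

```text
clock: 30.58
tool_pos: [0.4473, 0.3779, 0.1926]
tool_rot: [0.033, 0.999, -0.0, -0.0]
ft_force: [-0.8, 0.1, -0.2]
width: 0.02
gripper_force: 0.0
```

Run:
```python
from h import *
o=bot.get_obs();print(o['clock'],o['tool_pos'],o['ft_force'],np.abs(o['qd']).max(),o['width'],o['gripper_force'])
s=snap('scene','scene3.png')
d=cv2.absdiff(s['pixels'],cv2.imread('pics/scene0.png'))[60:180,450:560];print('wheel diff',d.mean(),(d.max(2)>60).sum())
```

```text
30.5833 [0.44730322 0.37791322 0.19259508] [-0.83763417  0.1147481  -0.19914784] 0.00311983932637714 0.019984591198804764 0.0
wheel diff 4.488838383838384 47
```

View pics/scene3.png

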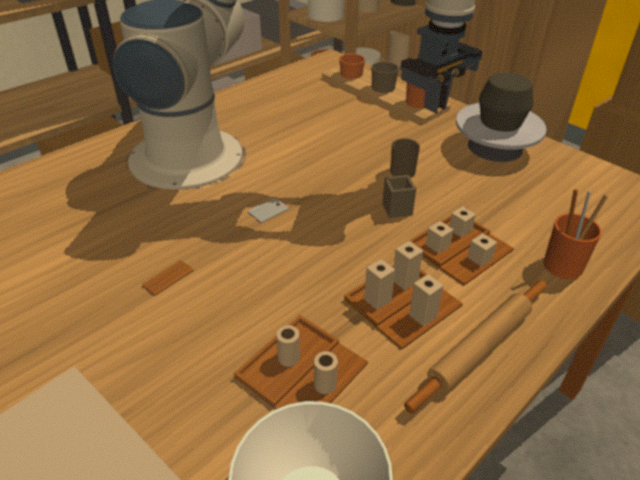

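The scene view shows the arm free at (440,70) and the wheel pot unmoved at (505,100). All five posts are upright in their trays, and the cup and box pot are in place at (404,158) and (399,196).

```bash
python3 -c "
from cell import bot
print(bot.hand_in())"
```

```text
the job is handed in; nothing more can be done
None
```

I handed the job in with all five posts upright in their matching trays and both unfired pots unmoved; the result wasn't reported, and on the final retreat a finger hit the pot on the wheel (about 51 N at the wrist, pot not visibly moved), which could count against the 40 N limit if the gripper body also touched.

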